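# Open the wide cuvette holder

## Robot

A 6-joint arm with a two-finger parallel gripper is mounted at the origin on a cart in front of the work surface, level with it; the furniture and walls round the work are solid. World frame = base frame: x ahead of the robot, y to its left, z up, the work surface at z = 0. Lengths are in m, angles in rad, forces in N, time in s.
With the tool pointing down it reaches from about 0.375 to 0.825 m from the base axis. Payload 5.5 kg.
Tool frame: the origin (TCP) lies at the very end of the fingers, on their centre line; the grasp point (between the pads) lies 19 mm behind it; z points along the fingers, y is the direction in which the jaws open and shut (so a half turn about z gives the same grasp; the last joint's range is limited). The gripper opens to 85 mm and grips with 20 to 120 N. Pads are 22 mm wide; open, the fingers measure 114 mm over their backs; the gripper's body (76 mm by 85 mm) begins 54 mm behind the grasp point. The pads swing forward as they close: fully open they stand 13 mm farther back than shut.
Start: joints at [1.131, 0.314, -0.047, 1.21, 0, 1.571], TCP at [0.255, 0.543, 0.231] pointing down, gripper open.
Joint ranges: [-2.67, 2.67], [-0.69, 1.73], [-1.03, 1.25], [-2.08, 2.16], [-1.42, 1.45], [-3.14, 3.14]. Speed limits (rad/s): [2.39, 2.39, 3.01, 3.14, 3.14, 3.14].

## Interface

Orientations are given as [roll, pitch, yaw] about the fixed x, y, z axes, in that order (R = Rz(yaw) Ry(pitch) Rx(roll)).
In Python, from cell import r gives the robot as it stands.
- The arm moves only by the shell command python3 -m pendant 'ROWS'. ROWS is JSON, a list of rows, each an object with "grip": the opening, from -1 (shut) to 1 (fully open); "travel": the shift along the tool's x, y, z in m, a list of three; "spin": the turn about the tool's z in rad. A call has 1 to 8 rows; each row is the pose to reach, as a shift and turn from the pose measured when the call began, along the tool's axes at that moment; what a row does not reach only later rows make up. A row lasts 1/10 s, in which the tool goes at most 50 mm and 8.59 degrees, less where a joint would pass 70% of its speed; a pose out of reach is approached as far as the arm can. A call with a gripper value outside its range is refused whole. The fingers move at their own pace and stop on an object; the grip force is fixed at half the most. Time passes only in rows, so rows that repeat a pose let the fingers close. It gives the time, the measured TCP pose, the force and the opening at its end, in the units of the state.
- r.read_state(): the state, without advancing time (a new reading comes with each control period).
- r.get_image(name): name is "scene" or "top"; returns the picture (400x640x3 uint8, blue, green, red); there is no depth.
- r.camera_info(name): a dict with "mtx" (3x3 intrinsics, pixels), "R" (3x3) and "t" (3): a world point X has camera coordinates R X + t. Camera axes: x right, y down, z forward; pixel columns grow to the right and rows downward; lengths in m; the calibration is good to about 2 mm. A picture is of the moment at which its call begins. camera_info takes no time and is no camera call.
- r.finish_job(): hands the job in, once; it reports no verdict.
The state is a dict: "t": time; "qpos": joint angles; "dq": joint speeds; "effort": joint torques, N m; "ee_pos": TCP position; "ee_rot": TCP orientation; "force": force on the tool from outside, world axes, zero at the start; "moment": the same for the moment, N m; "finger_gap": finger opening in m.
Only numpy, scipy, OpenCV 4.12 (cv2) and the standard library are available. Lean on these libraries where they do the work, as an engineer would, in place of code of your own. Each camera call takes 0.05 s, during which the arm holds its last target. There are 200 camera calls.

## Task

Two cuvette holders with spring-loaded lids stand on the worktop. Get the wider one ready for loading: press down the release tab on its front so that the lid springs up, then push the lid back until it is fully open and rests on its stop. Leave the narrow holder shut, do not lift or shift either holder (nothing needs gripping), leave the other things where they are, and finish clear of everything.

Things in the scene. Friction and masses are not known exactly. Their poses are not given: they have to be found in the camera images.
- wide_holder: The wider cuvette holder, the one to open. Loose, about 2.2 kg, base 135 mm wide (y), x -100 to +65 mm. Origin on the worktop under the middle of its 90 mm deep box; x points from the tab in front to the hinge behind, z up. Shut lid: x -43 to +42 mm, top at z 58. Steel latch hook in front of it: to x -62, top z 61; ribbed thumb pad on to x -105 mm, 30 mm wide, top z 41.
- wide_holder_pad (a point): Where to press: middle of the free part of the wide holder's thumb pad, on its top face; 90 mm in front of the holder's origin, 41 mm above the worktop at rest. z up, x as the holder's. Press straight down.
- wide_holder_hinge (a point): Middle of the wide holder's lid hinge line (along the holder's y), 42 mm behind the holder's origin, 52 mm above the worktop. It does not move with the lid.
- wide_holder_lid_edge (a point): Middle of the lower front edge of the wide holder's lid, 85 mm from the hinge line; it moves with the lid. The lid is 6 mm thick and 135 mm wide; an 18 mm wide, 3 mm thick steel tongue stands out 10 mm from the middle of its front edge.
- wide_holder_lid (a joint): Hinge angle of the wide holder's lid, rad: 0 shut and latched, about 0.95 sprung up after release (two pins lift it and it rests on them), 1.92 back on its stop. Pushed back along its arc it needs 1 to 3 N; a level push makes its edge rub up the finger. Let go before the vertical (1.57) it drops back onto the pins, past about 1.75 it falls on to the stop.
- wide_holder_tab (a joint): Angle of the wide holder's spring-loaded release tab, rad: 0 at rest, grows as the pad is pressed down. The hook lets go at about 0.12 (pad 5 mm down, about 3.5 N); hard stop at 0.25 (pad 10 mm down, about 5 N). It springs back when let go.
- narrow_holder: The narrower cuvette holder, to be left shut. Same design and materials as the wide one. Loose, about 1.6 kg, base 80 mm wide (y), x -100 to +65 mm. Origin on the worktop under the middle of its 90 mm deep box; x points from the tab in front to the hinge behind, z up. Shut lid: x -43 to +42 mm, top at z 58. Steel latch hook in front of it: to x -62, top z 61; ribbed thumb pad on to x -105 mm, 30 mm wide, top z 41.
- narrow_holder_lid (a joint): Hinge angle of the narrow holder's lid, rad: 0 shut and latched, about 0.95 sprung up after release (two pins lift it and it rests on them), 1.92 back on its stop. Pushed back along its arc it needs 1 to 3 N; a level push makes its edge rub up the finger. Let go before the vertical (1.57) it drops back onto the pins, past about 1.75 it falls on to the stop.
- capped_vial_mid (a point): Bystander, leave alone: glass sample vial, 21 mm in diameter and 60 mm tall, standing between the two holders. The point is at about half its height.
- white_vial_mid (a point): Bystander, leave alone: glass sample vial, 21 mm in diameter and 52 mm tall, standing behind the holders. The point is at about half its height.
- can_mid (a point): Bystander, leave alone: round screw-top can, 40 mm in diameter and 53 mm tall, standing to the right of the holders. The point is at about half its height.

How it is judged:
On the way, in this order (a step that is already met when the one before it is completed fails the run):
1. the wide holder's release tab is pressed down (value of joint wide_holder_tab above 0.08 rad).
2. the wide holder's lid is released and has sprung up by itself (value of joint wide_holder_lid between 0.6 and 1.2 rad), for 0.2 s.
At the end, for the whole second after the job is handed in: The wide holder's lid leans back fully open (joint above 1.80 rad of 1.92) and at rest, its tab has sprung back, the narrow holder's lid is still shut (below 0.06 rad), both holders stand flat within 20 mm of where they were (value of joint wide_holder_lid above 1.8 rad and velocity of joint wide_holder_lid below 0.1 rad/s and value of joint each of wide_holder_tab, narrow_holder_lid below 0.06 rad and distance of each of wide_holder, narrow_holder from where it was at the start of the episode below 0.02 m and angle between each of wide_holder, narrow_holder's own z axis and vertical below 0.05 rad); the robot touches nothing.
It fails at once if the narrow holder's lid is released (value of joint narrow_holder_lid above 0.15 rad).
It fails at once if a holder is shifted by more than 20 mm, lifted or tipped (distance of any of wide_holder, narrow_holder from where it was at the start of the episode above 0.02 m or height (world z) of any of wide_holder, narrow_holder above 0.006 m or angle between any of wide_holder, narrow_holder's own z axis and vertical above 0.1 rad).
It fails at once if a bystander is moved by more than 25 mm or knocked over (distance of any of capped_vial_mid, white_vial_mid, can_mid from where it was at the start of the episode above 0.025 m or angle between any of capped_vial_mid, white_vial_mid, can_mid's own z axis and vertical above 0.5 rad).
It also fails if it takes over 40 s, if anything falls off the work surface, if the arm or the gripper's body presses on something with over 40 N, if the wrist force passes 120 N, or if a joint passes its speed limit or range.

## Working session

There is one attempt and no reset: what is moved stays moved. The work goes in short steps, Python scripts to look and compute and a shell command to move; the robot and the scene stay as the last step left them, time stands still between calls to the robot, and variables do not carry over. Pictures are saved under pics/ and viewed, about 8 in all and at most 12, crops included, and the job is handed in when it is done.

```bash
mkdir -p pics; ls; python3 - <<'E'
from cell import r
import cv2
for n in("top","scene"):
    cv2.imwrite(f"pics/{n}0.png",r.get_image(n)); c=r.camera_info(n); print(n,c)
print(r.read_state())
E
```

```text
pics
top {'mtx': array([[512.54175696,   0.        , 324.10446081],
       [  0.        , 512.54175696, 199.54134569],
       [  0.        ,   0.        ,   1.        ]]), 'R': array([[-0.01533385, -0.99969106, -0.01956173],
       [-0.99578871,  0.01703668, -0.09008111],
       [ 0.09038654,  0.01809806, -0.9957423 ]]), 't': array([-0.06386765,  0.6036969 ,  1.08042977])}
scene {'mtx': array([[366.74105415,   0.        , 319.4757445 ],
       [  0.        , 366.74105415, 204.33592377],
       [  0.        ,   0.        ,   1.        ]]), 'R': array([[-0.65310207, -0.75726509, -0.00269677],
       [-0.41625597,  0.36196966, -0.83409168],
       [ 0.63260466, -0.54362446, -0.55161924]]), 't': array([0.35549806, 0.34318451, 0.49141297])}
{'t': 0.1, 'qpos': array([ 1.13102237e+00,  3.14182292e-01, -4.79828476e-02,  1.21017156e+00,
        2.80940414e-05,  1.57081001e+00]), 'dq': array([ 0.00180789, -0.0019441 ,  0.00475926,  0.00057915, -0.00111426,
        0.0005689 ]), 'effort': array([-2.17215684e-04, -5.40766954e+01,  3.40540695e+01,  1.12281844e-02,
       -4.93225957e-05,  1.52741751e-05]), 'ee_pos': array([0.2552149 , 0.54245013, 0.23050294]), 'ee_rot': array([-3.14005228e+00, -2.80729278e-05,  2.70180497e+00]), 'force': array([-0.19302927,  0.2570589 , -0.63597414]), 'moment': array([-0.01750203, -0.02163567, -0.0090646 ]), 'finger_gap': 0.08505141319897896}
```

View pics/top0.png

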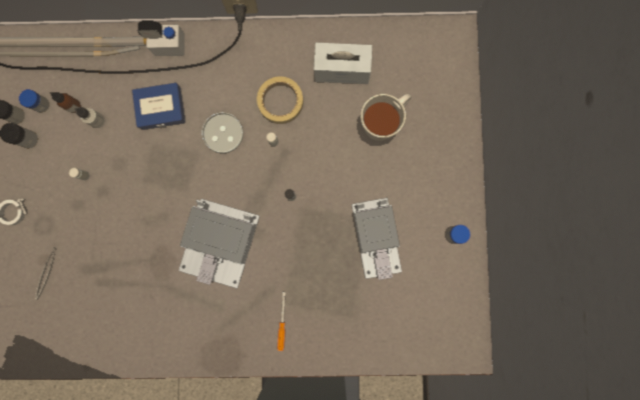

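View pics/scene0.png

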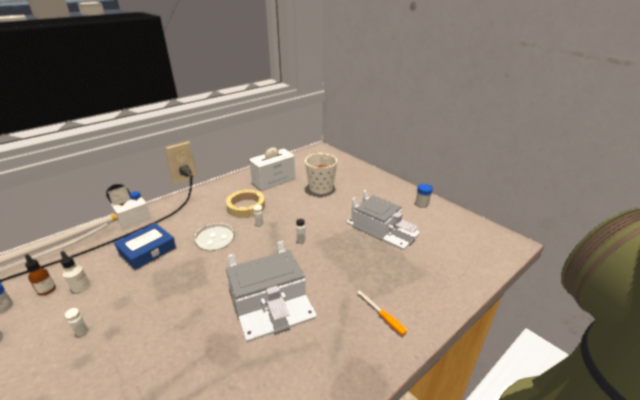

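Top view: the wide holder is at about (218,243) with its pad near (208,268), pointing toward the robot. The narrow one is at (377,238), the capped vial at (290,194). I'll measure the wide holder's lid.

```bash
cat > h.py <<'E'
import numpy as np, cv2
from cell import r
def ray(n,px,z):
    c=r.camera_info(n); K,R,t=c["mtx"],c["R"],c["t"]
    d=R.T@np.linalg.solve(K,[*px,1]); o=-R.T@t
    return o+d*(z-o[2])/d[2]
def proj(n,X):
    c=r.camera_info(n); p=c["mtx"]@(c["R"]@np.asarray(X)+c["t"]); return p[:2]/p[2]
E
python3 - <<'E'
from h import *
im=cv2.imread("pics/top0.png"); x0,y0=165,185
c=im[y0:305,x0:275]; s=6
hsv=cv2.cvtColor(c,cv2.COLOR_BGR2HSV)
print(c[50,55],c[90,42],c[95,60])
b=c.astype(int)
m=((b.max(2)-b.min(2)<22)&(b.mean(2)>70)&(b.mean(2)<135)&(b[...,0]>=b[...,2]-3)).astype('uint8')
m=cv2.morphologyEx(m,cv2.MORPH_OPEN,np.ones((5,5)))
k=max(cv2.findContours(m,0,1)[0],key=cv2.contourArea)
rc=cv2.minAreaRect(k); bp=cv2.boxPoints(rc)+[x0,y0]; print(rc,bp)
P=np.array([ray("top",p,.058) for p in bp]); print(P.round(4)); print(P.mean(0), [np.linalg.norm(P[i]-P[i-1]) for i in range(4)])
big=cv2.resize(c,None,fx=s,fy=s,interpolation=cv2.INTER_CUBIC)[:600]
cv2.polylines(big,[((bp-[x0,y0]+.5)*s).astype(int)],True,(0,0,255),1)
cv2.imwrite("pics/crop0.png",big)
E
```

```text
[115 126 131] [145 153 164] [184 200 208]Traceback (most recent call last):
  File "<stdin>", line 9, in <module>
ValueError: max() iterable argument is empty
```

```bash
python3 - <<'E'
import cv2
im=cv2.imread("pics/top0.png"); x0,y0=165,190
for p in[(195,222),(215,230),(235,245),(170,200),(225,273)]: print(p,im[p[1],p[0]])
big=cv2.resize(im[y0:y0+100,x0:x0+105],None,fx=6,fy=6,interpolation=cv2.INTER_CUBIC)
cv2.imwrite("pics/crop0.png",big)
E
```

```text
(195, 222) [112 121 126]
(215, 230) [114 124 130]
(235, 245) [117 127 132]
(170, 200) [103 120 137]
(225, 273) [181 197 205]
```

View pics/crop0.png

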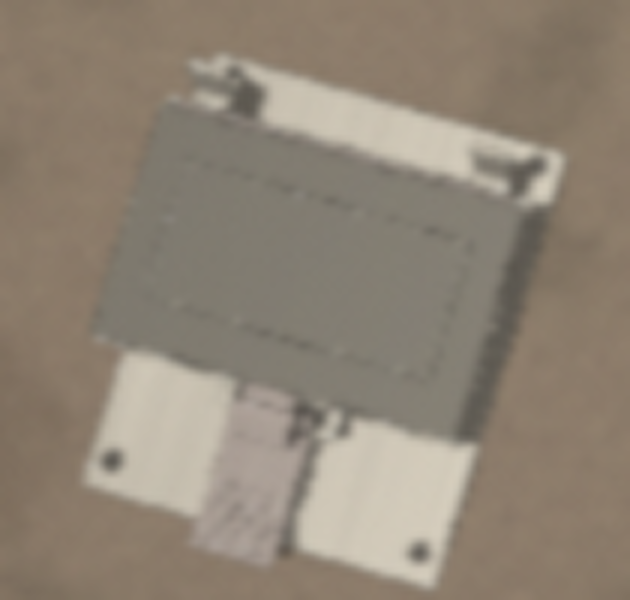

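Crop: the lid spans corners (165,98), (525,202), (465,438) and (95,335). The pad's end lies at (192,540)–(268,565), and the hinge ears are at the top.

```bash
python3 - <<'E'
from h import *
c=r.camera_info("top"); print("cam",-c["R"].T@c["t"])
im=cv2.imread("pics/top0.png")
hsv=cv2.cvtColor(im,cv2.COLOR_BGR2HSV)
m=((hsv[...,1]<45)&(hsv[...,2]>105)&(hsv[...,2]<145)).astype('uint8'); m[:185]=0;m[305:]=0;m[:,:165]=0;m[:,275:]=0
m=cv2.morphologyEx(m,cv2.MORPH_OPEN,np.ones((9,9)))
k=max(cv2.findContours(m,0,1)[0],key=cv2.contourArea); rc=cv2.minAreaRect(k); bp=cv2.boxPoints(rc)
man=np.array([(165,98),(525,202),(465,438),(95,335)])/6+[165,190]-.5
for b in(bp,man):
    P=np.array([ray("top",p,.058) for p in b]); print(b.round(1).tolist(),P.round(4).tolist(),P.mean(0),[round(np.linalg.norm(P[i]-P[i-1]),4) for i in range(4)])
L=P; xd=(L[0]+L[1]-L[2]-L[3]); yaw=np.arctan2(xd[1],xd[0]); yd=L[0]+L[3]-L[1]-L[2]; print("yaw",yaw,np.arctan2(yd[1],yd[0])-np.pi/2)
pe=[ray("top",np.array(p)/6+[165,190]-.5,.041) for p in[(192,540),(268,565)]]; print("pad end",pe,np.mean(pe,0))
o=L.mean(0); u=np.array([np.cos(yaw),np.sin(yaw),0]); print("pad pred end",o-.1045*u)
for n,p,z in[("capvial",(290,193),.06),("white",(271,138),.052)]: print(n,ray("top",p,z))
E
```

```text
cam [ 0.50251891 -0.0936866   1.12896195]
[[179.3000030517578, 245.5], [192.3000030517578, 204.39999389648438], [253.39999389648438, 223.6999969482422], [240.39999389648438, 264.79998779296875]] [[0.5083, 0.2303, 0.058], [0.5943, 0.2037, 0.058], [0.5515, 0.0747, 0.058], [0.4663, 0.102, 0.058]] [0.53011226 0.15267662 0.058     ] [np.float64(0.135), np.float64(0.09), np.float64(0.1359), np.float64(0.0895)]
[[192.0, 205.8], [252.0, 223.2], [242.0, 262.5], [180.3, 245.3]] [[0.5912, 0.2043, 0.058], [0.5526, 0.0776, 0.058], [0.4711, 0.0987, 0.058], [0.5087, 0.2282, 0.058]] [0.53088135 0.15221968 0.058     ] [np.float64(0.0859), np.float64(0.1324), np.float64(0.0842), np.float64(0.1348)]
yaw -0.2675235963955168 -0.289034663090868
pad end [array([0.43632359, 0.19823692, 0.041     ]), array([0.42724031, 0.17131903, 0.041     ])] [0.43178195 0.18477797 0.041     ]
pad pred end [0.43009858 0.17984362 0.058     ]
capvial [ 0.61456633 -0.0028569   0.06      ]
white [0.73430366 0.03739239 0.052     ]
```

```bash
python3 -m pendant '[{"grip":-1,"travel":[-0.324,-0.2475,0.0],"spin":-0.145},{"grip":-1,"travel":[-0.324,-0.2475,0.0],"spin":-0.145},{"grip":-1,"travel":[-0.324,-0.2475,0.0],"spin":-0.145},{"grip":-1,"travel":[-0.324,-0.2475,0.0],"spin":-0.145},{"grip":-1,"travel":[-0.324,-0.2475,0.0],"spin":-0.145},{"grip":-1,"travel":[-0.324,-0.2475,0.0],"spin":-0.145},{"grip":-1,"travel":[-0.324,-0.2475,0.0],"spin":-0.145},{"grip":-1,"travel":[-0.324,-0.2475,0.08],"spin":-0.145}]'; python3 -m pendant '[{"grip":-1,"travel":[0,0,0],"spin":0}]'
```

```text
t: 0.9
ee_pos: [0.4343, 0.2047, 0.1944]
ee_rot: [3.137, 0.007, 2.844]
force: [1.5, 0.5, -0.3]
finger_gap: 0.0
t: 1.0
ee_pos: [0.4321, 0.2002, 0.1897]
ee_rot: [-3.139, 0.002, 2.84]
force: [-1.3, 0.4, -1.1]
finger_gap: 0.0003
```

```bash
python3 -m pendant '[{"grip":-1,"travel":[-0.0164,-0.0158,0.04],"spin":0},{"grip":-1,"travel":[-0.0164,-0.0158,0.08],"spin":0},{"grip":-1,"travel":[-0.0164,-0.0158,0.125],"spin":0},{"grip":-1,"travel":[-0.0164,-0.0158,0.125],"spin":0},{"grip":-1,"travel":[-0.0164,-0.0158,0.125],"spin":0}]'; python3 - <<'E'
from h import *
a=r.get_image("scene")[230:340,200:340]; b=r.get_image("top")[185:305,150:290]
f=lambda x:cv2.resize(x,(400,int(400*x.shape[0]/x.shape[1])),interpolation=cv2.INTER_CUBIC)
a,b=f(a),f(b); h=min(len(a),len(b)); cv2.imwrite("pics/c1.png",np.hstack([a[:h],b[:h]]))
E
```

```text
t: 1.5
ee_pos: [0.4427, 0.1802, 0.0653]
ee_rot: [-3.139, 0.0, 2.84]
force: [0.1, 0.0, 0.4]
finger_gap: 0.0
```

View pics/c1.png

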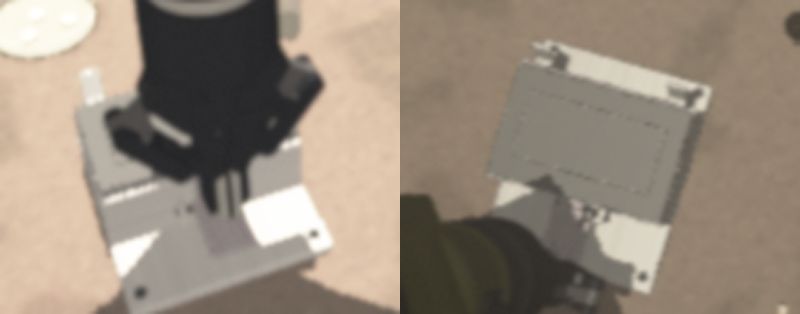

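The fingertips at (228,212) in the left crop sit just above the pad, laterally centred. The lid is still shut. Pressing now.

```bash
python3 -m pendant '[{"grip":-1,"travel":[0,0,0.012],"spin":0},{"grip":-1,"travel":[0,0,0.022],"spin":0},{"grip":-1,"travel":[0,0,0.026],"spin":0},{"grip":-1,"travel":[0,0,0.028],"spin":0},{"grip":-1,"travel":[0,0,0.028],"spin":0}]'; python3 -m pendant '[{"grip":-1,"travel":[0,0,0.002],"spin":0},{"grip":-1,"travel":[0,0,0.004],"spin":0},{"grip":-1,"travel":[0,0,0.004],"spin":0}]'; python3 - <<'E'
from h import *
a=r.get_image("scene")[190:340,180:340]
cv2.imwrite("pics/c2.png",cv2.resize(a,None,fx=3,fy=3,interpolation=cv2.INTER_CUBIC))
E
```

```text
t: 2.1
ee_pos: [0.4444, 0.1813, 0.039]
ee_rot: [3.141, 0.003, 2.841]
force: [-3.0, 1.9, 3.7]
finger_gap: -0.0002
t: 2.4
ee_pos: [0.4437, 0.1815, 0.0348]
ee_rot: [3.141, 0.001, 2.841]
force: [-5.1, 1.5, 5.3]
finger_gap: -0.0003
```

View pics/c2.png

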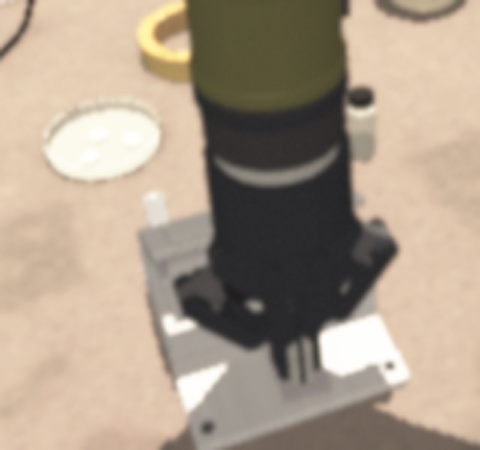

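Scene view: the fingers are on the pad at about (300,375), and the lid is mostly hidden behind the gripper. I'll check the top view before backing off.

```bash
python3 - <<'E'
from h import *
b=r.get_image("top")[185:305,150:290]
cv2.imwrite("pics/c3.png",cv2.resize(b,None,fx=4,fy=4,interpolation=cv2.INTER_CUBIC))
s=r.read_state(); print(s["force"],s["moment"])
E
```

```text
[-4.58103331  1.47268503  4.81930051] [0.44906034 0.99631371 0.00978297]
```

View pics/c3.png

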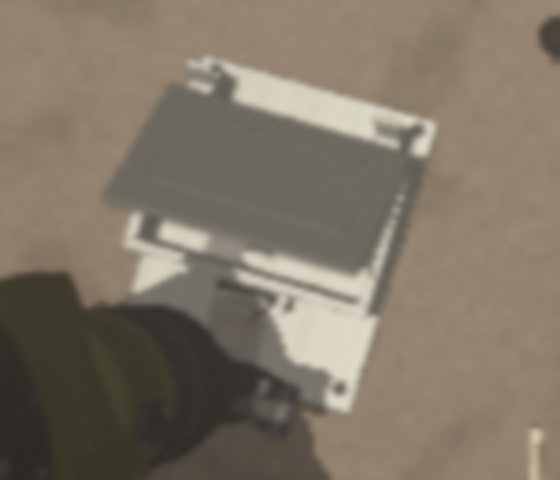

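The lid has sprung up: its front edge is lifted and the open box shows beneath it. I'll raise to lid-push height, backing off a little.

```bash
python3 -m pendant '[{"grip":-1,"travel":[0,0,-0.015],"spin":0},{"grip":-1,"travel":[0.005,0,-0.04],"spin":0},{"grip":-1,"travel":[0.005,0,-0.06],"spin":0},{"grip":-1,"travel":[0.005,0,-0.06],"spin":0}]'; python3 - <<'E'
from h import *
im=r.get_image("scene")
cv2.imwrite("pics/c4.png",cv2.resize(im[190:340,180:340],None,fx=3,fy=3,interpolation=cv2.INTER_CUBIC))
E
```

```text
t: 2.9
ee_pos: [0.4414, 0.1835, 0.0975]
ee_rot: [3.138, 0.006, 2.841]
force: [0.8, -0.1, -0.3]
finger_gap: 0.0004
```

View pics/c4.png

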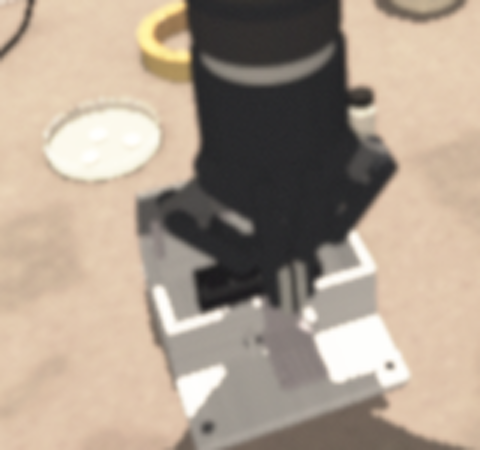

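The lid stands up behind the fingers, and the box is open at about (230,285). Pushing forward gently, rising along the arc.

```bash
python3 -m pendant '[{"grip":-1,"travel":[-0.03,-0.002,0],"spin":0},{"grip":-1,"travel":[-0.055,-0.003,0],"spin":0},{"grip":-1,"travel":[-0.065,-0.003,0],"spin":0},{"grip":-1,"travel":[-0.073,-0.003,-0.002],"spin":0},{"grip":-1,"travel":[-0.081,-0.003,-0.006],"spin":0},{"grip":-1,"travel":[-0.089,-0.003,-0.009],"spin":0},{"grip":-1,"travel":[-0.095,-0.003,-0.011],"spin":0}]'; python3 -m pendant '[{"grip":-1,"travel":[-0.008,0,-0.002],"spin":0},{"grip":-1,"travel":[-0.015,0,-0.003],"spin":0},{"grip":-1,"travel":[-0.022,0,-0.003],"spin":0},{"grip":-1,"travel":[-0.022,0,-0.003],"spin":0}]'; python3 - <<'E'
from h import *
a=r.get_image("scene")[160:340,170:350]; b=r.get_image("top")[165:305,150:290]
f=lambda x:cv2.resize(x,(400,400),interpolation=cv2.INTER_CUBIC)
cv2.imwrite("pics/c5.png",np.hstack([f(a),f(b)]))
E
```

```text
t: 3.65
ee_pos: [0.5307, 0.1523, 0.1079]
ee_rot: [3.139, 0.005, 2.841]
force: [-0.8, 1.0, -0.4]
finger_gap: -0.0003
t: 4.05
ee_pos: [0.5527, 0.1455, 0.1111]
ee_rot: [3.139, 0.006, 2.84]
force: [0.7, 0.4, -0.6]
finger_gap: 0.0001
```

View pics/c5.png

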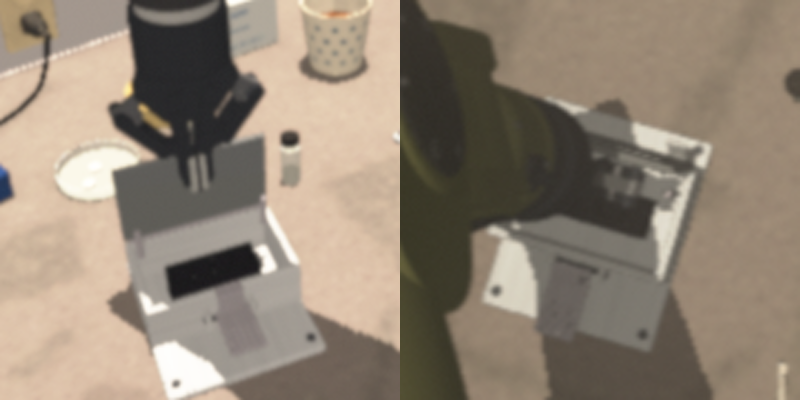

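Left crop: the lid is about upright, with the fingers at (195,185) against its inner face. I'll continue to past 1.8 rad.

```bash
python3 -m pendant '[{"grip":-1,"travel":[-0.007,0,0],"spin":0},{"grip":-1,"travel":[-0.014,0,0.002],"spin":0},{"grip":-1,"travel":[-0.020,0,0.004],"spin":0},{"grip":-1,"travel":[-0.025,0,0.005],"spin":0},{"grip":-1,"travel":[-0.025,0,0.005],"spin":0}]'; python3 -m pendant '[{"grip":-1,"travel":[0.0,0,0],"spin":0},{"grip":-1,"travel":[0.02,0,0],"spin":0},{"grip":-1,"travel":[0.04,0,-0.01],"spin":0},{"grip":-1,"travel":[0.07,0,-0.04],"spin":0},{"grip":-1,"travel":[0.11,0,-0.08],"spin":0},{"grip":-1,"travel":[0.15,0,-0.1],"spin":0},{"grip":-1,"travel":[0.15,0.05,-0.1],"spin":0},{"grip":-1,"travel":[0.15,0.1,-0.1],"spin":0}]'; python3 -m pendant '[{"grip":-1,"travel":[0,0.05,0],"spin":0},{"grip":-1,"travel":[0,0.1,0],"spin":0},{"grip":-1,"travel":[0,0.15,0],"spin":0},{"grip":-1,"travel":[0,0.15,0],"spin":0},{"grip":-1,"travel":[0,0.15,0],"spin":0}]'; python3 - <<'E'
from h import *
a=r.get_image("scene")[130:360,150:450]; t=r.get_image("top"); b=t[165:305,150:420]
f=lambda x:cv2.resize(x,(400,400*x.shape[0]//x.shape[1]),interpolation=cv2.INTER_CUBIC)
a,b=f(a),f(b); b=np.pad(b,((0,len(a)-len(b)),(0,0),(0,0)))
cv2.imwrite("pics/c6.png",np.hstack([a,b])); cv2.imwrite("pics/top6.png",t)
E
```

```text
t: 4.65
ee_pos: [0.5762, 0.1379, 0.1056]
ee_rot: [3.14, 0.005, 2.84]
force: [-0.3, 0.5, -0.5]
finger_gap: -0.0
t: 5.45
ee_pos: [0.4617, 0.2789, 0.2082]
ee_rot: [3.136, 0.008, 2.839]
force: [1.6, -0.1, -0.0]
finger_gap: 0.0001
t: 5.95
ee_pos: [0.5057, 0.4228, 0.2078]
ee_rot: [3.138, 0.007, 2.841]
force: [0.8, -0.2, 0.5]
finger_gap: 0.0002
```

View pics/c6.png

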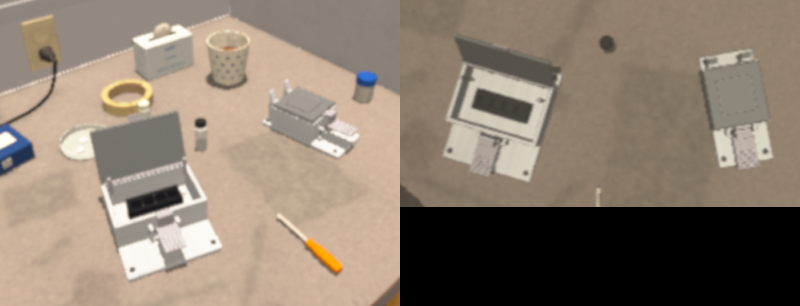

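The lid leans back open, the narrow holder is shut, and the vials, can and screwdriver are in place. A quick numeric check of angle and shift follows.

```bash
python3 - <<'E'
from h import *
o=np.array([.531,.153,0]);y=-.29;u=np.array([np.cos(y),np.sin(y),0]);v=np.array([-u[1],u[0],0])
for a in(1.57,1.75,1.92):
    h=o+.042*u+[0,0,.052]; e=h+.085*(-np.cos(a)*u+np.array([0,0,np.sin(a)]))
    print(a,proj("top",e+.0675*v).round(1),proj("top",e-.0675*v).round(1))
print("seen about (188.5,190.7) (256,220)")
A=cv2.imread("pics/top0.png",0);B=cv2.imread("pics/top6.png",0)
for n,(x,y,w,h) in dict(wide_front=(176,248,64,44),narrow=(348,192,60,92)).items():
    T=A[y:y+h,x:x+w]; S=B[y-8:y+h+8,x-8:x+w+8]; q=cv2.minMaxLoc(cv2.matchTemplate(S,T,cv2.TM_CCOEFF_NORMED)); print(n,q[1],np.array(q[3])-8,"px")
print(r.read_state()["dq"].round(3))
E
```

```text
1.57 [180.1 203.1] [246.2 221.7]
1.75 [182.6 195.7] [248.5 214.2]
1.92 [185.3 189.1] [250.9 207.5]
seen about (188.5,190.7) (256,220)
wide_front 0.7667742371559143 [0 0] px
narrow 0.9996309280395508 [0 0] px
[-0.012 -0.02  -0.008 -0.005  0.001  0.002]
```

```bash
python3 - <<'E'
from h import *
t=r.get_image("top")[180:300,170:270]; cv2.imwrite("pics/c7.png",cv2.resize(t,None,fx=5,fy=5,interpolation=cv2.INTER_CUBIC))
E
```

```text
(no output)
```

View pics/c7.png

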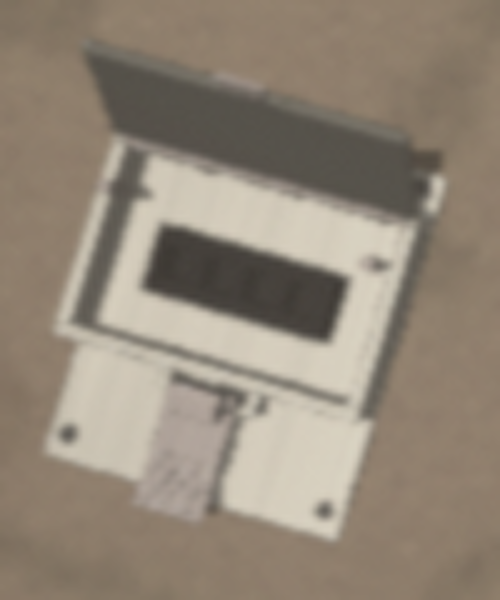

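The lid's top corners are at (187,189) and (252,206.4) in full-image pixels, which matches the 1.92 rad prediction to within 2 px.

```bash
python3 -m pendant '[{"grip":-1,"travel":[0,0,0],"spin":0},{"grip":-1,"travel":[0,0,0],"spin":0}]'; python3 -c "
from cell import r
print(r.finish_job())"
```

```text
t: 6.3
ee_pos: [0.5059, 0.4198, 0.2099]
ee_rot: [3.136, 0.008, 2.837]
force: [-0.1, -0.3, 0.5]
finger_gap: 0.0002
the job is handed in; nothing more can be done
None
```

I opened the wide holder and handed the job in at about 6.3 s; no verdict was reported. I pressed its tab with the shut fingers to about 6 mm down at about 5 N, and the top view showed the lid sprung up. I then pushed the lid back along its arc and moved the arm clear.

**Lid:** the top corners match the prediction for 1.92 rad to within 2 px, so it is back on its stop.

**Holders:** neither shows any shift (0 px). The narrow one matched almost perfectly (0.9996) and is still shut. The wide one's match score was only 0.77, probably because the open lid changed the lighting and shadows there.

**Bystanders and arm:** by eye, the capped vial, the can and the screwdriver are where they were. I did not check any bystander position by measurement. The wrist force at the end was near zero.

**Disagreements:** I misread one lid corner at first, and a closer crop settled it. While pressing, I also saw an unexplained sideways force of about 5 N, which disappeared once I lifted off.

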